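Right the tipped oil bottle and stopper it

TASK

One of the square oil bottles has tipped over in its lane on the wooden bottle tray. Stand it back upright in its lane beside its neighbours, then push its loose stopper into the neck until the knob sits flush on the rim: the pourer plug inside the neck has crept up and must be pressed back down by the stopper, firmly but without hammering the glass. Leave the other bottles standing where they are and do not disturb the tumbler or the dish.

Things in the scene. Friction and masses are not known exactly. Their poses are not given: they have to be found in the camera images.
- tray: Fixed wooden tray, 240 (x) x 250 (y) mm, board 6 mm thick. Origin: centre of its underside, on the bench. x runs along the lanes, roughly to the robot's left. Three lanes centred at y = -80, 0, 80 mm, parted by strips 4 mm wide, tops 11 mm over the bench, from x = -115 to 25 mm. A rail 30 mm high closes the right-hand end, its inner face at x = -108 mm.
- flask: The tipped green glass bottle, about 0.3 kg, 150 mm long: square body 54 x 54 x 88 mm, shoulder to 93 mm, round neck of 33 mm outer diameter up to the rim at 150 mm. Origin: centre of its underside; z runs from base to mouth. At the start it lies on a flat side in its lane, mouth to the robot's left, base near tray x = -40 mm.
- flask_mouth (a point): Centre of the mouth in the plane of the rim, 150 mm from the base, axes as the bottle. The bore is 26 mm wide, 53 mm deep; a white pourer plug in it has its flat top 16 mm below the rim, slides deeper by up to 16 mm and resists with about 8 N.
- stopper: The loose stopper, about 0.04 kg, 58 mm long, lying on one side of its knob: cork plug 28 mm long, tapering from 24 mm under the knob to 19 mm at the foot; square wooden knob 40 x 40 mm, 30 mm high. Origin: centre of the plug's foot; z runs from foot to knob (level at the start, roughly to the robot's left); x and y square to the knob's sides.
- stopper_shoulder (a point): Centre of the knob's underside, 28 mm from the plug's foot: the face that comes to rest on the rim.
- neighbour_a: Standing green glass bottle in another lane, 54 x 54 mm, 105 mm high with its 36 mm square wooden knob. Origin: centre of its underside.
- neighbour_b: The same as neighbour_a, in the third lane.
- tumbler: Glass tumbler standing on the bench, 68 mm wide, 100 mm high. Origin: centre of its underside.
- dish: White ceramic dish on the bench, 120 mm wide, 28 mm high. Origin: centre of its underside.

How it is judged:
By the outcome, as a careful person would: the job done as asked, in the order asked, and still so for the second after the job is handed in, with the robot touching nothing.
It also fails if it takes over 66 s, if anything falls off the work surface, if the arm or the gripper's body presses on something with over 40 N, if the wrist force passes 120 N, or if a joint passes its speed limit or range.

ROBOT

A 6-joint arm with a two-finger parallel gripper is mounted at the origin on the work surface. World frame = base frame: x ahead of the robot, y to its left, z up, the work surface at z = 0. Lengths are in m, angles in rad, forces in N, time in s.
With the tool pointing down it reaches from about 0.325 to 0.775 m from the base axis. Payload 5.5 kg.
Tool frame: the origin (TCP) lies between the finger pads; the fingertips stand 8 mm ahead of it and the grasp point (between the pads) lies 11 mm behind it (tcp_to_tips is the distance from the TCP to the fingertips, in m); z points along the fingers, y is the line along which they close (so a half turn about z gives the same grasp; the last joint's range is limited). The gripper opens to 88 mm and grips with 3 to 60 N. Pads are 20 mm wide; open, the fingers measure 115 mm over their backs; the gripper's body (75 mm by 178 mm) begins 61 mm behind the grasp point.
Start: joints at [-1.317, 0.091, 1.231, -0, 1.82, -0.057], TCP at [0.183, -0.571, 0.231] pointing down, gripper open.
Joint ranges: [-2.87, 2.87], [-0.86, 2.18], [0.17, 2.46], [-1.51, 4.65], [0.06, 2.69], [-2.65, 2.65]. Speed limits (rad/s): [2.57, 2.57, 3.01, 3.14, 3.14, 3.14].

INTERFACE

Orientations are given as a unit quaternion [w, x, y, z].
In Python, from bench import * gives the robot as it stands. Calls block until the motion is done:
- move_to(position, orientation): joint-space move of the TCP to a pose.
- move_l(position, speed=0.15, orientation=None): straight line of the TCP; orientation=None keeps the orientation; speed is the mean speed in m/s.
- movej(angles): joint-space move.
- gripper_open() and close(): open the fingers fully, or close them until they stop; the grip force is fixed at half the most.
- hold(seconds).
- inverse_kinematics(position, orientation): joint angles nearest the present ones, or None.
- state(): the state.
- get_image(name): name is "scene" or "side" or "wrist"; returns a dict with "frame" (384x512x3 uint8, blue, green, red), "depth" (384x512 float32, m along the optical axis (not along the pixel's ray), 0 where there is no reading), "camera_matrix" (3x3 intrinsics, pixels), "view" (4x4, takes a point from world to camera coordinates). Camera axes: x right, y up, looking along -z (the intrinsics and any distortion apply to the point x, -y, -z); pixel columns grow to the right and rows downward; lengths in m; the calibration is good to about 2 mm. The wrist camera is an equidistant fisheye: a pixel r from the principal point sees the ray r / f radians off the axis. A picture is of the moment at which its call begins.
A pose or a line that the arm cannot do raises IKError and nothing moves.
- job_done(): hands the job in; it is judged then, once.
The state is a dict: "time": time; "joint_pos": joint angles; "dq": joint speeds; "joint_torque": joint torques, N m; "ee_pos": TCP position; "ee_rot": TCP orientation; "ft_force": force on the tool from outside, world axes, zero at the start; "moment": the same for the moment, N m; "finger_gap": finger opening in m; "finger_force": force on a finger pad.
Only numpy, scipy, OpenCV 4.12 (cv2) and the standard library are available. Lean on these libraries where they do the work, as an engineer would, in place of code of your own. Each camera call takes 0.05 s, during which the arm holds its last target. There are 200 camera calls.

## Working session

There is one attempt and no reset: what is moved stays moved. The work goes in short steps, each a Python script; the robot and the scene stay as the last script left them, time stands still between calls to the robot, and variables do not carry over. Pictures are saved under pics/ and viewed, at most 10 in all, crops included, and the job is handed in when it is done.

```bash
ls; mkdir -p pics; python3 - <<'E'
from bench import *
import cv2,numpy as np
for n in("scene","side"):
    d=get_image(n); cv2.imwrite(f"pics/{n}0.png",d["frame"]); np.savez(f"{n}0.npz",**d)
    print(n,d["camera_matrix"],d["view"],d.keys())
E
```

```text
pics
scene [[395.81630841   0.         261.49734158]
 [  0.         395.81630841 188.18011352]
 [  0.           0.           1.        ]] [[-0.83141262  0.55565297  0.00168531  0.47997657]
 [-0.3303585  -0.49674313  0.80256434  0.19172448]
 [ 0.44678442  0.66670536  0.59656319 -1.21991233]
 [ 0.          0.          0.          1.        ]] dict_keys(['frame', 'depth', 'camera_matrix', 'view'])
side [[362.70103778   0.         257.2664561 ]
 [  0.         362.70103778 193.79514615]
 [  0.           0.           1.        ]] [[ 0.9432301  -0.3321363  -0.00156675 -0.53465899]
 [ 0.21425502  0.60484239  0.7669814  -0.19627016]
 [-0.25379473 -0.72377563  0.64166742 -0.64684323]
 [ 0.          0.          0.          1.        ]] dict_keys(['frame', 'depth', 'camera_matrix', 'view'])
```

View pics/scene0.png

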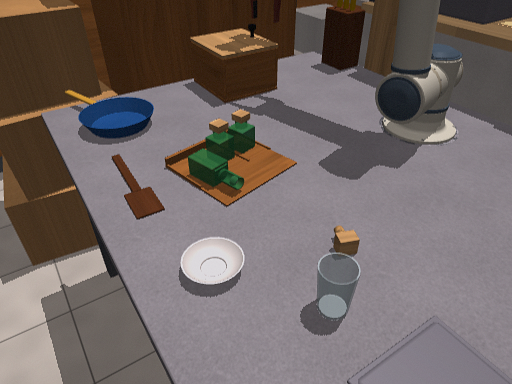

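View pics/side0.png

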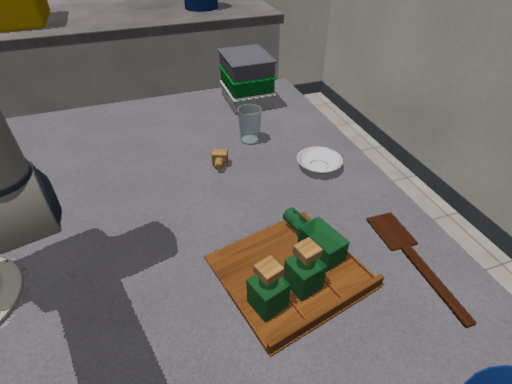

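The scene camera shows the tray at about (230,165), with the lying bottle nearest the camera at (212,168) and its mouth at (237,183). The stopper is at (346,241), the tumbler at (337,285) and the dish at (212,263). The side camera agrees: stopper (220,158), bottle (318,240).

```bash
cat > h.py <<'E'
import numpy as np,cv2
def cloud(d):
    K=d["camera_matrix"];V=d["view"];z=d["depth"];v,u=np.mgrid[:z.shape[0],:z.shape[1]]
    p=np.stack([(u-K[0,2])/K[0,0]*z,-(v-K[1,2])/K[1,1]*z,-z],-1)
    w=(p-V[:3,3])@V[:3,:3]
    w[z<=0]=np.nan
    return w
E
python3 - <<'E'
from h import *
for n in("scene","side"):
    d=np.load(n+"0.npz");w=cloud(d);f=d["frame"].astype(int)
    P={"side":dict(bottlemouth=(290,215),body=(322,240),knobA=(268,270),knobB=(308,250),stop=(220,153),stopplug=(219,164),tum=(250,125),dish=(319,163),trayL=(209,264),trayfar=(312,217),trayR=(381,280),traynear=(272,330)),
       "scene":dict(mouth=(240,183),body=(208,160),knobA=(240,116),knobB=(219,126),stop=(346,235),stopplug=(340,231),dish=(212,263),tl=(168,162),near=(227,200),right=(295,162))}[n]
    for k,(u,v) in P.items(): print(n,k,np.round(w[v,u],3))
# ortho image 1.5px/mm, each camera colour by highest z
out=[]
x0,x1,y0,y1=.25,.85,-.35,.35
for n in("side",):
  pass
clouds=[(np.load(n+"0.npz")["frame"],cloud(np.load(n+"0.npz"))) for n in("side","scene")]
f=np.concatenate([c[0].reshape(-1,3) for c in clouds]);w=np.concatenate([c[1].reshape(-1,3) for c in clouds])
g=(f[:,1].astype(int)>1.3*f[:,2]+10)&(f[:,1]>1.2*f[:,0])&(np.abs(w).max(1)<1)
q=w[g];print("green",len(q),q.min(0),q.max(0));np.save("green.npy",q)
E
python3 - <<'E'
import cv2
a=cv2.imread('pics/side0.png')[195:340,195:395];cv2.imwrite('pics/c1.png',cv2.resize(a,None,fx=4,fy=4,interpolation=2))
b=cv2.imread('pics/side0.png')[135:185,190:250];a=cv2.imread('pics/scene0.png')[215:265,315:375]
import numpy as np
cv2.imwrite('pics/c2.png',cv2.resize(np.hstack([b,a]),None,fx=6.6,fy=6.6,interpolation=2))
E
```

```text
scene mouth [ 0.627 -0.018  0.023]
scene body [ 0.666 -0.099  0.058]
scene knobA [ 0.531 -0.171  0.108]
scene knobB [ 0.603 -0.152  0.108]
scene stop [0.554 0.263 0.038]
scene stopplug [0.549 0.242 0.03 ]
scene dish [0.794 0.153 0.004]
scene tl [ 0.729 -0.208  0.016]
scene near [0.674 0.001 0.005]
scene right [ 0.444 -0.04   0.005]
side bottlemouth [ 0.63  -0.028  0.044]
side body [ 0.651 -0.127  0.061]
side knobA [ 0.516 -0.196  0.111]
side knobB [ 0.592 -0.179  0.111]
side stop [0.553 0.253 0.041]
side stopplug [0.542 0.225 0.026]
side tum [0.659 0.322 0.066]
side dish [0.801 0.17  0.006]
side trayL [ 0.444 -0.063  0.002]
side trayfar [ 0.694 -0.009  0.001]
side trayR [ 0.727 -0.22   0.023]
side traynear [ 0.509 -0.236  0.006]
green 7135 [ 0.48678227 -0.23519661 -0.05674617] [0.81069823 0.9546923  0.11304658]
```

View pics/c1.png

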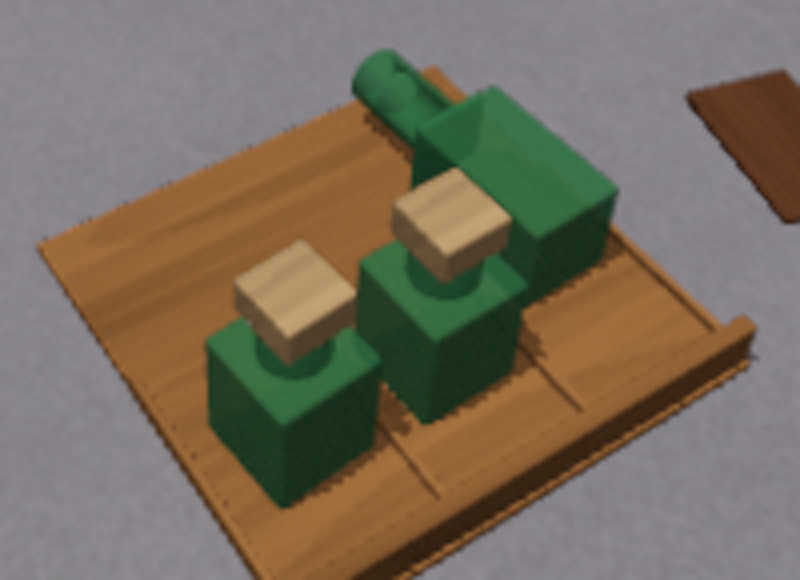

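View pics/c2.png

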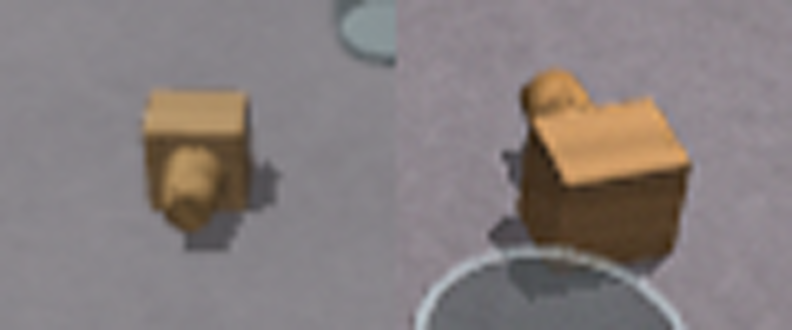

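```bash
python3 - <<'E'
from h import *
for n in("scene","side"):
    d=np.load(n+"0.npz");w=cloud(d).reshape(-1,3);f=d["frame"].astype(int).reshape(-1,3)
    ok=np.isfinite(w).all(1)
    b,g_,r=f.T; green=ok&(g_>1.3*r+8)
    wood=ok&(r>1.25*b+10)
    def rect(name,m):
        q=w[m]; c,s,a=cv2.minAreaRect((q[:,:2]*1000).astype(np.float32)); print(n,name,len(q),np.round(c,1),np.round(s,1),round(a,1),"z",np.round(np.median(q[:,2])*1000,1))
    box=lambda x0,x1,y0,y1,z0,z1:(w[:,0]>x0)&(w[:,0]<x1)&(w[:,1]>y0)&(w[:,1]<y1)&(w[:,2]>z0)&(w[:,2]<z1)
    rect("flasktop",green&box(.6,.75,-.2,-.02,.055,.066))
    rect("neck",green&box(.58,.70,-.056,.05,.02,.056))
    m=green&box(.58,.70,-.06,.05,.02,.056);q=w[m]*1000
    rect("stoptop",wood&box(.45,.65,.15,.35,.0355,.046))
    rect("stopplug",wood&box(.45,.65,.15,.236,.008,.034))
    rect("knobA",wood&box(.48,.56,-.25,-.1,.1035,.118))
    rect("knobB",wood&box(.56,.64,-.25,-.1,.1035,.118))
    rect("tray",wood&box(.4,.8,-.35,.1,-.003,.012))
    rect("rail",wood&box(.4,.8,-.35,-.1,.024,.045))
    rect("tumbler",ok&box(.6,.8,.25,.45,.085,.11))
    rect("dish",ok&box(.65,.9,.05,.3,.02,.04))
    # direction of neck: mean of neck points at distances
    dv=q[:,:2]; 
E
```

```text
scene flasktop 498 [ 649.2 -116.3] [104.6  94.5] 30.0 z 58.6
scene neck 287 [647.3 -33. ] [30.8 60.5] 21.2 z 42.0
scene stoptop 242 [555.5 266.8] [32.1 40.1] 71.5 z 38.8
scene stopplug 33 [545. 232.] [12.5 14.3] 65.1 z 26.8
scene knobA 111 [ 521.8 -182.5] [37.5 37.2] 16.2 z 109.0
scene knobB 126 [ 596.1 -168.1] [39.6 37.7] 15.4 z 109.0
scene tray 2899 [ 585.8 -149.8] [267.3 283.9] 12.4 z 4.7
scene rail 155 [ 636.4 -229.1] [210.7  81.5] 33.3 z 27.5
scene tumbler 666 [668.7 355.5] [67.8 66.6] 57.8 z 94.3
scene dish 671 [798.1 164.2] [118.2 117.9] 30.5 z 25.2
side flasktop 975 [ 656.  -136.3] [143.6  82.7] 78.2 z 59.6
side neck 257 [635.8 -33.6] [24.2 47.2] 15.5 z 46.0
side stoptop 104 [552.5 261.2] [29.6 37.8] 71.5 z 39.4
side stopplug 60 [541.2 228.3] [16.3 18.1] 73.5 z 24.2
side knobA 475 [ 519.5 -187.8] [36.5 37.2] 17.9 z 110.5
side knobB 419 [ 595.  -172.1] [36.1 36.4] 15.8 z 110.5
side tray 7219 [ 586.1 -128.9] [251.1 245.8] 12.7 z 5.9
side rail 923 [ 601.  -199.7] [248.3  97.2] 12.8 z 29.4
side tumbler 244 [667.7 351.2] [69.6 64.1] 70.7 z 93.5
side dish 320 [796.5 161.6] [117.  116.7] 6.1 z 25.1
```

```bash
cat >> h.py <<'E'
from scipy.spatial.transform import Rotation as R
def quat(az,th,s=1):
    "tool z leaning th (rad) from straight down toward azimuth az; closing axis horizontal"
    e=np.array([np.cos(az),np.sin(az),0]);z=-np.cos(th)*np.array([0,0,1])+np.sin(th)*e
    y=s*np.array([-np.sin(az),np.cos(az),0]);x=np.cross(y,z)
    q=R.from_matrix(np.stack([x,y,z],1)).as_quat();return np.r_[q[3],q[:3]],z
def tcp(g,az,th,s=1):
    q,z=quat(az,th,s);return np.asarray(g)+.011*z,q
E
python3 - <<'E'
from h import *
from bench import *
def plane(d,u,v,z):
    K=d["camera_matrix"];V=d["view"]
    r=V[:3,:3].T@np.array([(u-K[0,2])/K[0,0],-(v-K[1,2])/K[1,1],-1]);o=-V[:3,:3].T@V[:3,3]
    return o+r*(z-o[2])/r[2]
d=np.load("side0.npz")
c=np.array([plane(d,195+a/4,195+b/4,.060)[:2] for a,b in[(490,88),(617,190),(413,135)]])
e=c[1]-c[0];print(c,np.degrees(np.arctan2(*(c[0]-c[1])[::-1])),np.linalg.norm(e),np.linalg.norm(c[2]-c[0]), "bodycentre",(c[1]+c[2])/2)
for n in("side","scene"):
    d=np.load(n+"0.npz");w=cloud(d);f=d["frame"].astype(int)
    m=(f[...,1]>1.3*f[...,2]+8)&(w[...,1]>-.055)&(w[...,1]<.03)&(w[...,0]>.55)&(w[...,0]<.72)&(w[...,2]>.040)&(w[...,2]<.056)
    q=w[m]; s=q[:,1]
    print(n,[np.round(np.r_[np.median(q[(s>a)&(s<a+.01)],0),(s>a).sum()*.001],4) for a in(-.055,-.045,-.035,-.025,-.015)])
az=np.radians(102.7);ex=np.array([np.cos(az),np.sin(az),0])
B=np.array([.673,-.150,0])
for s in(1,-1):
  for t in(0,20,30,45):
    r=[]
    for g,az_,th in[(B+.125*ex+[0,0,.035],az,-t),(B+[0,0,.06]+.06*ex,az,45-t),(B+[0,0,.133],az,90-t)]:
        p,qq=tcp(g,az_,np.radians(th),s);j=inverse_kinematics(p,qq);r.append(None if j is None else np.round(j,2))
    print("flask",s,t,r)
  a2=np.radians(72)
  for t in(30,45,60):
    r=[]
    for g,az_,th in[([.553,.264,.026],a2,-t),([.553,.264,.25],a2,90-t),(B+[0,0,.20],az,90-t),(B+[0,0,.20],a2,90-t),(B+[0,0,.20],np.radians(45),90-t)]:
        p,qq=tcp(g,az_,np.radians(th),s);j=inverse_kinematics(p,qq);r.append(None if j is None else np.round(j,2))
    print("stop",s,t,r)
E
```

```text
[[ 0.67199323 -0.06689493]
 [ 0.69669832 -0.14878812]
 [ 0.62176886 -0.08420169]] 106.78722520945621 0.08553850821855138 0.05312261084024029 bodycentre [ 0.65923359 -0.1164949 ]
side [array([ 0.6383, -0.0502,  0.0472,  0.185 ]), array([ 0.6367, -0.0401,  0.0477,  0.139 ]), array([ 0.6322, -0.0295,  0.0472,  0.094 ]), array([ 0.6314, -0.02  ,  0.0476,  0.053 ]), array([ 0.6327, -0.0139,  0.0489,  0.011 ])]
scene [array([ 0.6537, -0.0498,  0.0466,  0.159 ]), array([ 0.6514, -0.0399,  0.0458,  0.129 ]), array([ 0.6479, -0.029 ,  0.0461,  0.097 ]), array([ 0.6458, -0.02  ,  0.046 ,  0.066 ]), array([ 0.6429, -0.0107,  0.0458,  0.038 ])]
flask 1 0 [None, array([-0.47,  0.68,  1.  ,  0.63,  1.95,  2.55]), None]
flask 1 20 [None, array([-0.37,  0.49,  1.14,  0.37,  1.76,  2.58]), None]
flask 1 30 [None, array([-0.3 ,  0.4 ,  1.21,  0.23,  1.66,  2.62]), None]
flask 1 45 [None, None, array([-0.52,  0.75,  0.77,  0.65,  2.12,  2.61])]
stop 1 30 [array([ 0.56,  0.54,  1.15, -0.34,  1.85, -2.29]), None, None, None, None]
stop 1 45 [array([ 0.62,  0.74,  0.97, -0.5 ,  2.05, -2.3 ]), None, None, 
[... 906 characters left out ...]
.37,  0.1 ]), array([-0.57,  0.87,  0.58,  0.96,  2.3 , -0.35]), array([-0.67,  0.47,  1.16,  1.01,  1.85, -0.23]), array([-0.7 ,  0.12,  1.57,  1.06,  1.44, -0.06])]
stop -1 45 [array([ 0.62,  0.74,  0.97, -0.5 ,  2.05,  0.84]), array([ 0.02, -0.23,  1.69,  0.74,  1.42,  0.31]), array([-0.52,  0.73,  0.67,  0.7 ,  2.2 , -0.45]), array([-0.6 ,  0.39,  1.12,  0.77,  1.81, -0.17]), array([-0.61,  0.1 ,  1.46,  0.78,  1.45,  0.13])]
stop -1 60 [array([ 0.66,  0.94,  0.8 , -0.68,  2.24,  0.78]), array([ 0.14, -0.15,  1.53,  0.47,  1.52,  0.49]), array([-0.46,  0.59,  0.78,  0.46,  2.08, -0.51]), array([-0.51,  0.35,  1.09,  0.53,  1.78, -0.1 ]), array([-0.5 ,  0.14,  1.33,  0.5 ,  1.52,  0.3 ])]
```

```bash
cat > a.py <<'E'
from h import *
from bench import *
t=np.radians(35);D=np.radians
A0,A1=D(106),D(102.7)
def pose(phi,base,az,L=.122):
    e=np.array([np.cos(az),np.sin(az),0]);f=np.cos(phi)*e+np.sin(phi)*np.array([0,0,1])
    return tcp(np.asarray(base)+L*f,az,phi-t,-1)
b0=np.array([.6725,-.157,.0335]);b1=np.array([.673,-.152,.006])
def S(m):
    s=state();print(m,round(s["time"],1),np.round(s["ee_pos"],3),np.round(s["ft_force"],1),round(s["finger_gap"],4),np.round(s["finger_force"],1))
E
python3 - <<'E'
from a import *
p,q=pose(0,b0,A0); z=quat(A0,-t,-1)[1]
move_to(p-.13*z+[0,0,.03],q); move_l(p-.04*z,.2);S("pre")
move_l(p,.08);S("at");close();S("closed")
w=get_image("side");cv2.imwrite("pics/g.png",w["frame"][150:320,200:400])
E
```

```text
pre 3.5 [ 0.635 -0.024  0.058] [ 0.6 -0.1  0.4] 0.0878 0.0
at 4.1 [ 0.641 -0.046  0.024] [-0.2  0.   0.3] 0.088 0.0
closed 5.0 [ 0.641 -0.046  0.024] [ 0.6  1.5 -0.2] 0.0315 29.6
```

```bash
python3 - <<'E'
from a import *
for k,ph in enumerate([0,18,36,54,72,90]):
    u=ph/90;P=D(ph);b=b0*(1-u)+b1*u;b[2]=.0065+.027*np.cos(P)+.005
    p,q=pose(P,b,A0*(1-u)+A1*u);move_l(p,.12,orientation=q)
    S(ph)
for n in("side","scene"):
    d=get_image(n);np.savez(n+"1.npz",**d)
    c=d["frame"][120:320,200:400] if n=="side" else d["frame"][60:260,130:330]
    globals()[n]=c
cv2.imwrite("pics/up.png",cv2.resize(np.hstack([side,scene]),None,fx=2,fy=2,interpolation=2))
E
```

```text
0 5.3 [ 0.64  -0.046  0.029] [ 0.3  0.4 -2.3] 0.0311 30.0
18 5.8 [ 0.643 -0.048  0.064] [-0.6  0.9 -2.8] 0.0316 30.0
36 6.3 [ 0.647 -0.059  0.091] [-0.6  0.6 -3. ] 0.0319 30.0
54 6.7 [ 0.654 -0.08   0.113] [-0.   1.  -2.7] 0.0314 30.0
72 7.2 [ 0.663 -0.108  0.125] [ 0.1 -0.2 -2.3] 0.0314 30.0
90 7.7 [ 0.671 -0.141  0.127] [ 0.8  0.  -2.4] 0.0316 30.0
```

View pics/up.png

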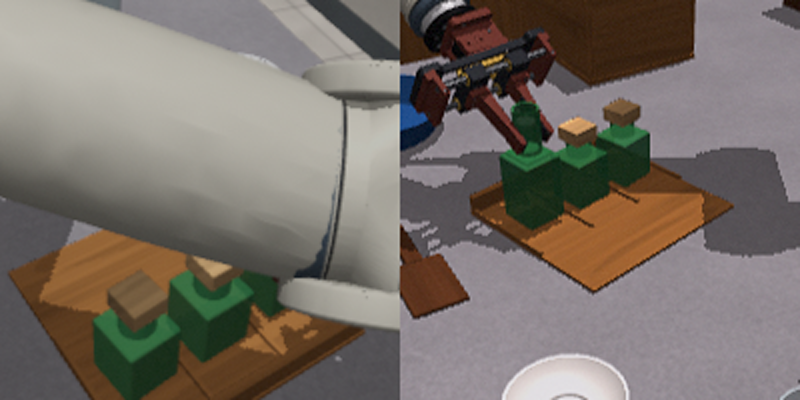

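Bottle is upright in the grip (scene view, body at about (530,185) in the crop), in line with its neighbours; I lower it until it touches.

```bash
python3 - <<'E'
from a import *
p=np.array(state()["ee_pos"])
for i in range(14):
    p=p-[0,0,.001];move_l(p,.03)
    f=state()["ft_force"][2]
    if f>3: break
S("down %d"%i)
gripper_open();S("open")
q,z=quat(A1,D(90)-t,-1)
move_l(p-.10*z,.15);S("back")
# go toward stopper, staying high
a2=D(72);g=np.array([.554,.264,.027]);T=np.radians(45)
pp,qq=tcp(g,a2,-T,-1);zz=quat(a2,-T,-1)[1]
move_l(p-.10*z+[0,0,.12],.25)
move_to(pp-.12*zz+[0,0,.05],qq);S("prestop")
for n in("side","scene"):
    d=get_image(n);np.savez(n+"2.npz",**d)
    globals()[n]=d["frame"][195:345,195:395] if n=="side" else d["frame"][75:225,130:330]
w=get_image("wrist");np.savez("wrist2.npz",**w)
cv2.imwrite("pics/st.png",cv2.resize(np.hstack([side,scene]),None,fx=2,fy=2,interpolation=2))
E
```

```text
down 10 10.5 [ 0.672 -0.141  0.12 ] [-1.7 -1.9  6.1] 0.0315 30.0
open 11.5 [ 0.672 -0.141  0.119] [-0.5  0.6 -0.2] 0.0877 0.0
back 12.3 [ 0.69  -0.221  0.175] [ 0.4  1.1 -0.1] 0.088 0.0Traceback (most recent call last):
  File "<stdin>", line 14, in <module>
bench.IKError: the arm cannot follow that straight line within its joint ranges
```

```bash
cat > b.py <<'E'
from a import *
a2=D(72);T=D(45);g=np.array([.554,.264,.027])
E
python3 - <<'E'
from b import *
p,q=tcp([.60,-.30,.36],A1,D(20),-1)
pp,qq=tcp(g,a2,-T,-1);zz=quat(a2,-T,-1)[1]
move_to(p,q);S("mid")
p2,q2=tcp([.48,.10,.36],D(85),D(0),-1);move_to(p2,q2)
move_to(pp-.12*zz+[0,0,.03],qq);S("prestop")
for n in("side","scene"):
    d=get_image(n);np.savez(n+"2.npz",**d)
    globals()[n]=d["frame"][165:345,195:395] if n=="side" else d["frame"][75:255,130:330]
w=get_image("wrist");np.savez("wrist2.npz",**w)
cv2.imwrite("pics/st.png",np.vstack([cv2.resize(np.hstack([side,scene]),None,fx=1.6,fy=1.6,interpolation=2),np.hstack([cv2.resize(w["frame"],(384,288)),np.zeros((288,256,3),np.uint8)])]))
E
```

```text
mid 13.2 [ 0.6   -0.296  0.348] [ 0.5  0.5 -0.7] 0.0876 0.0
prestop 16.0 [0.579 0.336 0.136] [ 0.6 -0.1  0.5] 0.088 0.0
```

View pics/st.png

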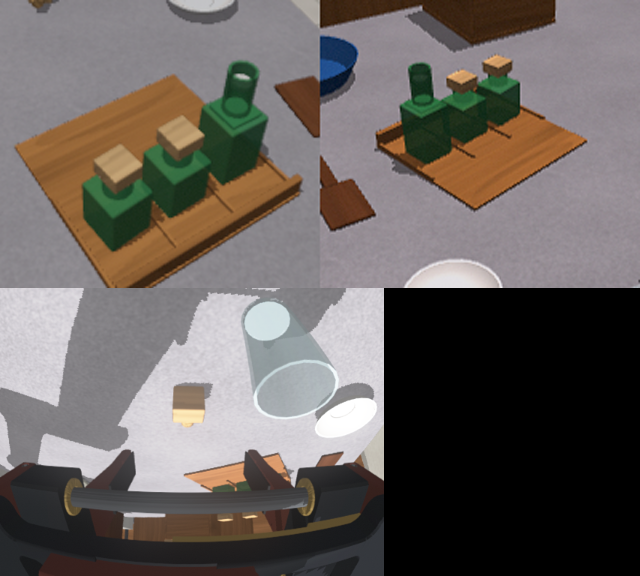

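Flask stands upright in its lane, level with the neighbours (left view at (235,125)). The wrist view shows the tumbler close to where a strongly leaned gripper would sit, so I take the stopper with only a 10° lean.

```bash
sed -i 's/T=D(45);g=.*/T=D(10);g=np.array([.554,.264,.0245])/' b.py
python3 - <<'E'
from b import *
for n in("side","scene"):
    d=np.load(n+"2.npz");w=cloud(d).reshape(-1,3);f=d["frame"].astype(int).reshape(-1,3)
    m=np.isfinite(w).all(1)&(abs(w[:,0]-.673)<.05)&(abs(w[:,1]+.15)<.05)
    gr=f[:,1]>1.3*f[:,2]+8
    q=w[m&(w[:,2]>.11)]*1000;print(n,len(q),"neck mean",np.median(q,0).round(1),q.min(0).round(1),q.max(0).round(1))
    q=w[m&(w[:,2]>.145)]*1000;print(" rim",(q.min(0)/2+q.max(0)/2).round(1),q.min(0).round(1),q.max(0).round(1),cv2.minEnclosingCircle(q[:,:2].astype(np.float32)))
    q=w[m&gr&(abs(w[:,2]-.099)<.004)]*1000;print(" shoulder",cv2.minAreaRect(q[:,:2].astype(np.float32)))
B=np.array([.673,-.150,0])
for az in(102.7,90,72,50,30):
    r=[]
    for z in(.17,.23,.30):
        p,q=tcp(B+[0,0,z],D(az),D(80),-1);j=inverse_kinematics(p,q);r.append(None if j is None else np.round(j,2))
    print(az,r)
p,q=tcp(g,a2,-T,-1)
move_to(p+[0,0,.10],q);move_l(p+[0,0,.03],.15);move_l(p,.06);S("at");close();S("closed")
move_l(p+[0,0,.12],.12);S("lift")
E
```

```text
side 570 neck mean [ 668.2 -159.3  140.9] [ 655.9 -169.8  110. ] [ 689.1 -136.4  157.2]
 rim [ 672.5 -152.6  151.1] [ 655.9 -168.7  145. ] [ 689.1 -136.4  157.2] ((672.8564453125, -151.96214294433594), 16.95278549194336)
 shoulder ((671.7213134765625, -153.40347290039062), (42.21494674682617, 45.84328842163086), 14.81096076965332)
scene 304 neck mean [ 678.3 -137.5  138.8] [ 658.4 -168.3  110. ] [ 692.  -129.7  156.2]
 rim [ 675.2 -149.7  150.8] [ 659.5 -168.3  145.3] [ 690.9 -131.   156.2] ((675.04638671875, -150.0438690185547), 19.016374588012695)
 shoulder ((676.3555908203125, -146.9361572265625), (40.965675354003906, 43.47976303100586), 17.601682662963867)
102.7 [array([-0.6 ,  1.05,  0.55,  1.29,  2.37, -0.23]), array([-0.6 ,  1.01,  0.51,  1.37,  2.39, -0.11]), array([-0.6 ,  0.99,  0.42,  1.49,  2.4 ,  0.05])]
90 [array([-0.66,  0.86,  0.84,  1.26,  2.18, -0.3 ]), array([-0.66,  0.81,  0.81,  1.31,  2.2 , -0.2 ]), array([-0.66,  0.77,  0.74,  1.39,  2.23, -0.07])]
72 [array([-0.72,  0.62,  1.2 ,  1.28,  1.91, -0.34]), array([-0.72,  0.56,  1.17,  1.32,  1.94, -0.25]), array([-0.72,  0.51,  1.12,  1.36,  1.96, -0.13])]
50 [array([-0.77,  0.33,  1.59,  1.38,  1.57, -0.36]), array([-0.77,  0.25,  1.56,  1.38,  1.59, -0.26]), array([-0.77,  0.19,  1.51,  1.39,  1.62, -0.14])]
30 [array([-0.74,  0.05,  1.91,  1.52,  1.22, -0.35]), array([-0.74, -0.03,  1.87,  1.48,  1.23, -0.23]), array([-0.74, -0.11,  1.81,  1.43,  1.25, -0.08])]
at 18.2 [0.553 0.262 0.014] [0.1 1.2 0.3] 0.0882 0.0
closed 19.0 [0.553 0.262 0.014] [-0.5  0.2  0.6] 0.0399 29.6
lift 20.2 [0.553 0.262 0.132] [-0.4  0.2  0.3] 0.0402 29.6
```

```bash
cat >> b.py <<'E'
F=D(95);eF=np.array([np.cos(F),np.sin(F),0]);M=np.array([.6735,-.1515,.156])
def sp(h,off=(0,0)):
    "tool pose with stopper shoulder h above the rim"
    return tcp(M+np.r_[off,0]+[0,0,.015+h]-.0045*eF,F,D(80),-1)
E
python3 - <<'E'
from b import *
p,q=tcp([.50,.12,.34],D(78),D(20),-1);move_to(p,q)
p,q=tcp([.60,-.20,.36],D(90),D(45),-1);move_to(p,q);S("mid")
p,q=sp(.10);move_to(p,q);S("above")
p,q=sp(.042);move_l(p,.12);S("near")
for n in("side","scene"):
    d=get_image(n);np.savez(n+"3.npz",**d)
    w=cloud(d)
    globals()[n]=cv2.resize(d["frame"][160:280,270:390] if n=="side" else d["frame"][60:180,160:280],(400,400),interpolation=2)
cv2.imwrite("pics/near.png",np.hstack([side,scene]))
E
```

```text
mid 22.4 [ 0.601 -0.191  0.353] [ 1.1 -0.1 -0.1] 0.04 29.6
above 23.0 [ 0.673 -0.144  0.27 ] [-0.1  0.5  1.2] 0.0401 29.6
near 23.6 [ 0.673 -0.145  0.214] [ 0.3 -0.1 -0.8] 0.0402 29.6
```

View pics/near.png

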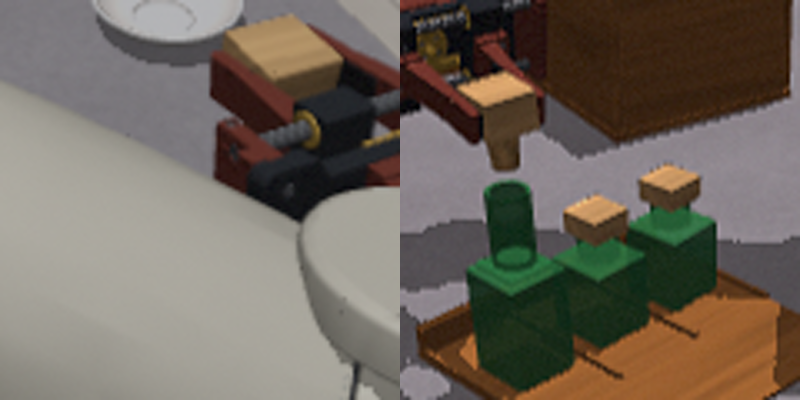

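Scene crop: plug foot at (505,166) is in line with the rim centre (508,190) when following the neck's lean. I check the view direction by depth.

```bash
python3 - <<'E'
from b import *
for n in("side","scene"):
    d=np.load(n+"3.npz");w=cloud(d).reshape(-1,3);f=d["frame"].astype(int).reshape(-1,3)
    m=np.isfinite(w).all(1)&(abs(w[:,0]-.673)<.04)&(abs(w[:,1]+.15)<.04)&(f[:,2]>1.2*f[:,0]+10)&(f[:,1]>90)
    q=w[m&(w[:,2]>.22)&(w[:,2]<.25)]*1000;zt=np.percentile(q[:,2],80)
    t_=q[abs(q[:,2]-zt)<3];print(n,len(t_),cv2.minAreaRect(t_[:,:2].astype(np.float32)),zt)
    A=np.c_[t_[:,:2],np.ones(len(t_))];print(np.linalg.lstsq(A,t_[:,2],rcond=None)[0])
    q=w[m&(w[:,2]<.198)&(w[:,2]>.165)]*1000;print(" plug",len(q),q.min(0),q.max(0)) if len(q) else 0
E
```

```text
side 389 ((672.9722290039062, -153.0730438232422), (40.03245544433594, 40.184478759765625), 2.5007383823394775) 231.10975089013996
[-1.92783666e-02  2.25468676e-04  2.43462242e+02]
scene 129 ((673.2112426757812, -151.09521484375), (42.02515411376953, 44.61909866333008), 5.985793113708496) 230.00939779944173
[-2.23531858e-02  1.24441275e-04  2.44529712e+02]
```

```bash
python3 - <<'E'
from b import *
o=(.0008,.0008)
for h in(.036,.026,.018,.013,.010,.008,.006,.004,.002,.001,0,-.001,-.002,-.003,-.004,-.005):
    p,q=sp(h,o);move_l(p,.04);s=state();f=s["ft_force"];print(h,np.round(f,1),round(s["ee_pos"][2]-p[2],4))
    if f[2]>22 or np.hypot(f[0],f[1])>10 or (h>.015 and f[2]>6): break
S("end")
E
```

```text
0.036 [-0.1 -0.9 -0.7] -0.0005
0.026 [-0.3  0.6  0.2] -0.0006
0.018 [-0.3 -0.9 -1.2] -0.0005
0.013 [ 1.2 -0.5  0.1] -0.0005
0.01 [0.5 0.6 3.4] 0.0008
0.008 [-0.9 -1.1  6.1] 0.0014
0.006 [-0.9 -1.1  6.9] 0.0017
0.004 [-0.3 -0.6  6.1] 0.0017
0.002 [0.2 0.2 5.8] 0.0017
0.001 [-1.5  0.9  7.4] 0.0018
0 [0.2 0.2 7.4] 0.0019
-0.001 [0.1 0.3 6.6] 0.0019
-0.002 [-0.6 -0.5  7.9] 0.002
-0.003 [-2.  -0.7 10.4] 0.0029
-0.004 [-1.2 -0.8 12.8] 0.0038
-0.005 [-1.1  0.1 15.7] 0.0047
end 28.1 [ 0.674 -0.145  0.169] [-1.1  0.1 15.7] 0.0403 29.6
```

```bash
python3 - <<'E'
from b import *
o=(.0008,.0008)
for h in(-.0065,-.008):
    p,q=sp(h,o);move_l(p,.04);s=state();print(h,np.round(s["ft_force"],1),round(s["ee_pos"][2]-p[2],4))
p,q=sp(-.001,o);move_l(p,.04)   # ease the load before letting go
gripper_open();S("open")
z=quat(F,D(80),-1)[1]
move_l(p-.12*z,.15);S("back")
p,q=tcp([.60,-.36,.34],D(95),D(30),-1);move_to(p,q);S("away")
for n in("side","scene"):
    d=get_image(n);np.savez(n+"4.npz",**d)
    globals()[n]=cv2.resize(d["frame"][160:310,240:390] if n=="side" else d["frame"][70:190,170:290],(400,400),interpolation=2)
    w=cloud(d).reshape(-1,3);f=d["frame"].astype(int).reshape(-1,3)
    m=np.isfinite(w).all(1)&(abs(w[:,0]-.673)<.04)&(abs(w[:,1]+.15)<.04)&(f[:,2]>1.2*f[:,0]+10)&(f[:,1]>90)&(w[:,2]>.13)
    t_=w[m&(w[:,2]>.175)]*1000
    if len(t_)>20:print(n,len(t_),cv2.minAreaRect(t_[:,:2].astype(np.float32)),np.percentile(t_[:,2],[10,50,90]),np.linalg.lstsq(np.c_[t_[:,:2],np.ones(len(t_))],t_[:,2],rcond=None)[0])
cv2.imwrite("pics/end.png",np.hstack([side,scene]))
E
```

```text
-0.0065 [-2.1 -0.7 18.2] 0.0057
-0.008 [-3.2 -0.1 22.9] 0.007
open 29.8 [ 0.674 -0.144  0.168] [-0.6  0.3 -0.1] 0.0876 0.0Traceback (most recent call last):
  File "<stdin>", line 8, in <module>
bench.IKError: the arm cannot follow that straight line within its joint ranges
```

```bash
python3 - <<'E'
from b import *
p,q=sp(.09,(.0008,.0008));move_l(p,.15);S("up")
p,q=tcp([.60,-.36,.34],D(95),D(30),-1);move_to(p,q);S("away")
for n in("side","scene"):
    d=get_image(n);np.savez(n+"4.npz",**d)
    globals()[n]=cv2.resize(d["frame"][160:310,240:390] if n=="side" else d["frame"][70:190,170:290],(400,400),interpolation=2)
    w=cloud(d).reshape(-1,3);f=d["frame"].astype(int).reshape(-1,3)
    m=np.isfinite(w).all(1)&(abs(w[:,0]-.673)<.04)&(abs(w[:,1]+.15)<.04)&(f[:,2]>1.2*f[:,0]+10)&(f[:,1]>90)
    t_=w[m&(w[:,2]>.180)]*1000
    if len(t_)>20:print(n,len(t_),cv2.minAreaRect(t_[:,:2].astype(np.float32)),np.percentile(t_[:,2],[10,50,90]),np.linalg.lstsq(np.c_[t_[:,:2],np.ones(len(t_))],t_[:,2],rcond=None)[0])
cv2.imwrite("pics/end.png",np.hstack([side,scene]))
E
```

```text
up 30.5 [ 0.674 -0.144  0.258] [-0.2  0.  -1. ] 0.0876 0.0Traceback (most recent call last):
  File "<stdin>", line 3, in <module>
bench.IKError: the arm cannot take that pose within its joint ranges
```

```bash
python3 - <<'E'
from b import *
for g_,a,th in[([.60,-.30,.36],A1,20),([.5,-.35,.34],D(95),20)]:
    p,q=tcp(g_,a,D(th),-1);move_to(p,q)
S("away")
for n in("side","scene"):
    d=get_image(n);np.savez(n+"4.npz",**d)
    globals()[n]=cv2.resize(d["frame"][160:310,240:390] if n=="side" else d["frame"][70:190,170:290],(400,400),interpolation=2)
    w=cloud(d).reshape(-1,3);f=d["frame"].astype(int).reshape(-1,3)
    m=np.isfinite(w).all(1)&(abs(w[:,0]-.673)<.04)&(abs(w[:,1]+.15)<.04)&(f[:,2]>1.2*f[:,0]+10)&(f[:,1]>90)
    t_=w[m&(w[:,2]>.180)]*1000
    if len(t_)>20:print(n,len(t_),cv2.minAreaRect(t_[:,:2].astype(np.float32)),np.percentile(t_[:,2],[10,50,90]),np.linalg.lstsq(np.c_[t_[:,:2],np.ones(len(t_))],t_[:,2],rcond=None)[0])
cv2.imwrite("pics/end.png",np.hstack([side,scene]))
E
```

```text
away 32.0 [ 0.499 -0.346  0.327] [-0.4  0.8 -0.1] 0.0874 0.0
scene 127 ((675.0025634765625, -148.36532592773438), (39.75157928466797, 41.53836441040039), 0.7755634188652039) [183.68526523 184.50681371 185.19783894] [1.33120721e-03 1.53198052e-03 1.83795906e+02]
```

View pics/end.png

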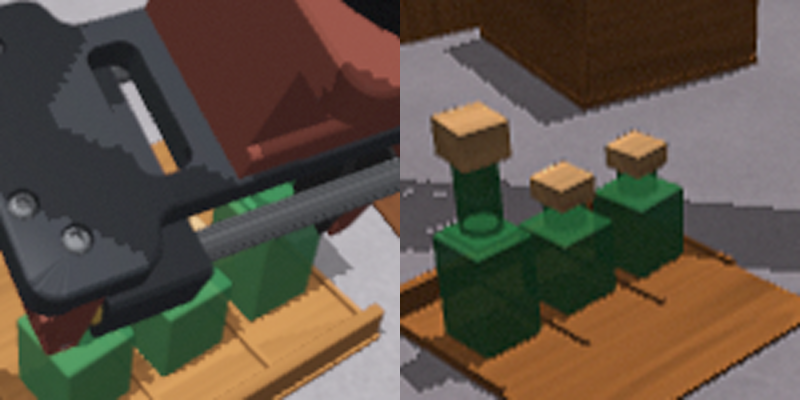

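The scene crop shows the knob at (470,135) sitting level on the rim with no gap. Its top reads 184.5 mm; with the scene camera's usual 1.5 to 2 mm low reading that is about the 186 mm expected. The neighbours have not moved.

```bash
python3 -c "
from bench import *
print(job_done())"
```

```text
the job is handed in; nothing more can be done
None
```

I stood the bottle upright in its lane, pressed its stopper in until the knob sat flush on the rim (about 23 N peak), and handed the job in at about 32 s. The neighbours show unmoved in the last picture; I kept the arm clear of the tumbler and dish but did not photograph them again at the end.

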